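# Ready the food carrier: handle up, vent capped and held down

### The job

Get the food carrier ready to be carried off: swing its folded carry handle up and over until it clicks into its end position, then pick up the loose vent cap and press it down onto the vent stud on the lid until it snaps on and sits fully home on its seat. Do not let go of the cap: finish while still holding it and pushing it firmly down on its seat. Leave the tumbler, the muffin mould and the bowl as they stand.

Things in the scene. Friction and masses are not known exactly. Their poses are not given: they have to be found in the camera images.
- carrier: Food carrier, a grey lidded tub 300 (x) x 240 (y) x 100 mm high, fixed to the counter. Origin: centre of its underside; flat lid 100 mm above it. Its x axis points away from the robot (front to back), y left, z up. On the lid: folding handle and vent stud. Two hinge ears (30 x 12 mm, rising 49 mm above the lid) stand at x = +50, y = +-104 mm.
- handle (a joint): Angle of the carry handle, rad: 0 = folded flat to the carrier's front (-x), growing as it is lifted up and over to +x; end stop at 1.72, just past upright. Starts at 0 to 0.35, its bar above the vent stud, blocking it. It stays where left. A spring detent resists from about 1.3 (2 to 4 N more at the bar), lets go past 1.5 and holds it at the stop; clicked in means above 1.64.
- handle_bar (a point): Middle of the handle's grip bar: round, black, 16 mm diameter, 130 mm long, parallel to the carrier's y axis and centred on its y = 0, 105 mm from the hinge axis. Can be pinched from above; turns in a light grip. With the handle at 0 its axis is 36 mm above the lid. Two 8 mm rods at y = +-90 mm join it to the hinge.
- handle_hinge (a point): Middle of the handle's hinge axis: carrier x = +50 mm, y = 0, 136 mm above the counter. The axis is the carrier's y axis; for joint value q the bar is 105 mm from here in the direction (-cos q, 0, +sin q) of the carrier's axes.
- vent: Vent stud on the lid, at carrier x = -55, y = +45 mm. Origin: centre of the flat seat ring (44 mm diameter, top 4 mm above the lid) on which the cap's rim finally rests; z up. From it rises a steel stud, 22 mm diameter, 21 mm tall, its top 8 mm tapering to 12 mm diameter, with four small spring balls around it 7.5 mm above the seat.
- cap_center (a point): Centre of the loose black snap cap, half-way up, 25 mm above its rim. The cap is 50 mm tall, round, about 35 g, stands open end down on the counter left or right of the carrier. From below: skirt 38 mm diameter, 22 mm tall, mouth 24 mm wide; plate 44 mm diameter, 4 mm thick; solid knob 22 mm diameter, 24 mm tall, gripped from above.
- tumbler: Glass tumbler, 72 mm diameter, 85 mm tall, standing on the counter on the other side of the carrier from the cap; origin at the centre of its foot. Bystander: leave it.
- mould: Red muffin mould, 76 mm diameter, 45 mm tall, standing at the far left; origin at the centre of its foot. Bystander: leave it.
- bowl: White bowl, 100 mm diameter, 50 mm tall, standing at the far right; origin at the centre of its foot. Bystander: leave it.
- cap: The same cap; origin at its rim's centre, z up. Set on the stud it stops on the balls 11 mm above its seat; pushing on takes about 10 N at most, the force drops as it snaps on, and a few mm on the rim meets the seat (both origins together). Must be home within 2.5 mm in height and 3 mm sideways, pushed onto the seat with 4 to 60 N. Never ram it with over 60 N.
Mind the look-alikes: they are no part of the job. Of the things shaped like the cap, the black one is meant.

How it is judged (in metres and radians):
On the way, in this order (a step that is already met when the one before it is completed fails the run):
1. the carry handle is clicked into its end position (joint above 1.64 rad) (value of joint handle above 1.64 rad), for 0.2 s.
2. the cap is held clear of the counter (height (world z) of cap_center above 0.06 m and contact force between the fingers and cap above 1 N), for 0.2 s.
3. the cap has snapped on and is pushed down on its seat (z of cap_center in the frame of vent below 0.0275 m and horizontal distance between cap_center and vent below 0.003 m and contact force between cap and vent above 4 N), for 0.2 s.
At the end, for the whole second after the job is handed in: Handle clicked in (joint above 1.64 rad); cap upright (within 0.08 rad) and home on the vent (centre under 27.5 mm above the seat, within 3 mm sideways); for the last second the fingers are still on the cap (over 3 N) and it is pushed onto the vent with over 4 N (all of step 3 and value of joint handle above 1.64 rad and angle between cap_center's own z axis and vertical below 0.08 rad and contact force between the fingers and cap above 3 N); the arm keeps its last pose, push and grip.
It fails at once if the cap is rammed onto the vent with more than 60 N (contact force between cap and vent above 60 N).
It fails at once if the tumbler is moved by more than 30 mm or tipped (distance of tumbler from where it was at the start of the episode above 0.03 m or angle between tumbler's own z axis and vertical above 0.4 rad).
It fails at once if the muffin mould is moved by more than 30 mm or tipped (distance of mould from where it was at the start of the episode above 0.03 m or angle between mould's own z axis and vertical above 0.4 rad).
It fails at once if the bowl is moved by more than 30 mm or tipped (distance of bowl from where it was at the start of the episode above 0.03 m or angle between bowl's own z axis and vertical above 0.4 rad).
It also fails if it takes over 64 s, if anything falls off the work surface, if the arm or the gripper's body presses on something with over 40 N, if the wrist force passes 120 N, or if a joint passes its speed limit or range.

### The arm

A 6-joint arm with a two-finger parallel gripper is mounted at the origin on the work surface. World frame = base frame: x ahead of the robot, y to its left, z up, the work surface at z = 0. Lengths are in m, angles in degrees, forces in N, time in s.
With the tool pointing down it reaches from about 0.4 to 0.825 m from the base axis. Payload 7 kg.
Tool frame: the origin (TCP) lies on the centre line of the jaws, within the pads' length; the fingertips stand r.nose_length ahead of it and the grasp point (between the pads) lies 2 mm behind it (r.nose_length is the distance from the TCP to the fingertips, in m); z points along the fingers, y is the direction in which the jaws open and shut (so a half turn about z gives the same grasp; the last joint's range is limited). The gripper opens to 88 mm and grips with 3 to 60 N. Pads are 19 mm wide; open, the fingers measure 130 mm over their backs; the gripper's body (78 mm by 193 mm) begins 47 mm behind the grasp point.
Start: joints at [83.486, 20.546, 0.682, 0, -70.136, -16.507], TCP at [0.264, 0.621, 0.244] pointing down, gripper open.
Joint ranges: [-176.03, 176.03], [-82.01, 121.73], [-58.28, 71.71], [-173.87, 95.51], [-174.79, -0.11], [-173.66, 173.66]. Speed limits (degrees/s): [136.94, 136.94, 172.46, 180, 180, 180].

### API

Orientations are given as [roll, pitch, yaw] about the fixed x, y, z axes, in that order (R = Rz(yaw) Ry(pitch) Rx(roll)).
In Python, from plant import r gives the robot as it stands.
- The arm moves only by the tool apply_moves, never from a script. Its argument "targets" is a list of rows, each a list of 3 entries, a list of its own where there are three numbers: the shift along the tool's x, y, z scaled (see below), then the turn, a rotation vector about the tool's x, y, z scaled (see below), then the finger opening in mm, from 0 to 87.6. A call has 1 to 5 rows; each row shifts and turns the pose as measured when the row begins, along the tool's axes as they then stand; what a row does not reach is not made up. The controller multiplies each number of a shift by 0.04 m and each number of a turn by 8 degrees. A row lasts 1/10 s, in which the tool goes at most 50 mm and 8.59 degrees, less where a joint would pass 70% of its speed; a pose out of reach is approached as far as the arm can. A call with a number of a shift or a turn outside -1 to 1 is refused whole. A call with a gripper value outside its range is refused whole. The fingers move at their own pace and stop on an object; "squeeze" is the grip in N (left out, the last holds). Time passes only in rows, so rows that do not move let the fingers close. It gives the time, the measured TCP pose, the force and the opening at its end, in the units of the state.
- r.get_state(): the state, without advancing time (a new reading comes with each control period).
- r.capture(name): name is "side" or "top"; returns a dict with "img" (384x512x3 uint8, blue, green, red), "z_map" (384x512 float32, m along the optical axis (not along the pixel's ray), 0 where there is no reading), "fx", "fy", "cx", "cy" (pixels), "k1" (the pictures are not rectified: a ray, as slopes to the right and down, at radius r is drawn at 1 + k1 r^2 times it, then the intrinsics apply), "camera_from_world" (4x4, takes a point from world to camera coordinates). Camera axes: x right, y up, looking along -z (the intrinsics and any distortion apply to the point x, -y, -z); pixel columns grow to the right and rows downward; lengths in m; the calibration is good to about 2 mm. A picture is of the moment at which its call begins.
- r.close_job(): hands the job in, once; it reports no verdict.
The state is a dict: "time_s": time; "joints": joint angles; "qd": joint speeds; "joint_torque": joint torques, N m; "tcp_pos": TCP position; "eef_rot": TCP orientation; "contact_force": force on the tool from outside, world axes, zero at the start; "moment": the same for the moment, N m; "gripper_width": finger opening in m.
Only numpy, scipy, OpenCV 4.12 (cv2) and the standard library are available. Lean on these libraries where they do the work, as an engineer would, in place of code of your own. Each camera call takes 0.05 s, during which the arm holds its last target.

## Working session

There is one attempt and no reset: what is moved stays moved. The work goes in short steps, Python scripts to look and compute and a tool call to move; the robot and the scene stay as the last step left them, time stands still between calls to the robot, and variables do not carry over. Pictures are saved under pics/ and viewed, and the job is handed in when it is done.

Besides the shell and the picture viewer there is one more tool, called after "Call:" as name([rows], argument=value, ...), one row to a line, values as JSON. apply_moves: Moves the arm, as the interface text tells. Its arguments: {"type":"object","properties":{"targets":{"type":"array","items":{"type":"array"}},"squeeze":{"type":"number"}},"required":["targets"]}

```bash
ls; mkdir -p pics; python3 - <<'E'
from plant import r
import cv2,numpy as np
print(r.get_state(), r.nose_length)
for n in("side","top"):
    c=r.capture(n); cv2.imwrite(f"pics/{n}0.png",c["img"]); np.savez(f"{n}0.npz",**c)
    print(n,{k:c[k] for k in("fx","fy","cx","cy","k1")},np.round(c["camera_from_world"],3).tolist())
E
```

```text
pics
{'time_s': 0.0, 'joints': array([ 8.34846034e+01,  2.05905804e+01,  6.33259962e-01, -1.99696355e-02,
       -7.01359889e+01, -1.65073643e+01]), 'qd': array([-0.0191947 , -0.01288803,  0.05215675,  0.08610133,  0.06551566,
       -0.03557782]), 'joint_torque': array([ 1.37873467e-04, -5.82716703e+01,  2.93067563e+01,  6.99720472e+00,
        7.19439398e-03, -1.55749526e-04]), 'tcp_pos': array([0.26382756, 0.62079697, 0.24262889]), 'eef_rot': array([ 1.79905202e+02, -8.51634329e-03, -2.30295546e+01]), 'contact_force': array([-0.19129213, -0.36624759,  0.26235129]), 'moment': array([-0.0503944 , -0.03119613,  0.00488495]), 'gripper_width': 0.08754889794028854} 0.017
side {'fx': 490.6194611237674, 'fy': 490.6194611237674, 'cx': 256.3803197167553, 'cy': 187.48110674433198, 'k1': -0.16133292966556914} [[0.999, -0.029, 0.014, -0.53], [0.011, 0.701, 0.713, -0.1], [-0.03, -0.712, 0.701, -1.402], [0.0, 0.0, 0.0, 1.0]]
top {'fx': 383.9963752062606, 'fy': 383.9963752062606, 'cx': 254.23263153656225, 'cy': 190.93610745233227, 'k1': -0.12646032501522458} [[-0.024, -0.999, 0.037, 0.003], [0.997, -0.021, 0.071, -0.525], [-0.07, 0.038, 0.997, -0.925], [0.0, 0.0, 0.0, 1.0]]
```

View pics/side0.png

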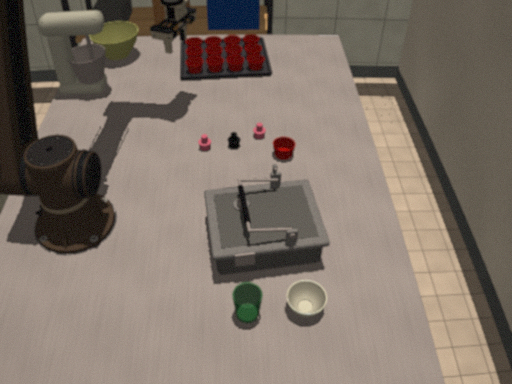

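View pics/top0.png

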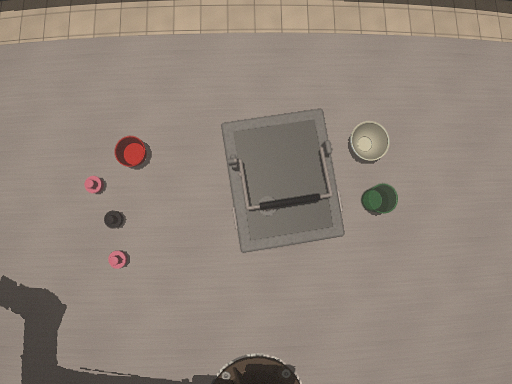

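The cap is the black one at top(114,219) / side(234,140), between two pink look-alikes. The handle is folded, with its bar at top(290,201).

```bash
cat > h.py <<'E'
import numpy as np,cv2
def load(n): return dict(np.load(n))
def cloud(c):
    H,W=c["z_map"].shape
    u,v=np.meshgrid(np.arange(W),np.arange(H))
    K=np.array([[c["fx"],0,c["cx"]],[0,c["fy"],c["cy"]],[0,0,1.]],float)
    p=cv2.undistortPoints(np.stack([u,v],-1).reshape(-1,1,2).astype(np.float64),K,np.array([float(c["k1"]),0,0,0,0])).reshape(H,W,2)
    z=c["z_map"].astype(float)
    P=np.stack([p[...,0]*z,-p[...,1]*z,-z,np.ones_like(z)],-1)
    w=P@np.linalg.inv(c["camera_from_world"]).T
    w[z==0]=np.nan
    return w[...,:3]
def proj(c,X):
    X=np.atleast_2d(X); q=np.c_[X,np.ones(len(X))]@c["camera_from_world"].T
    a=q[:,0]/-q[:,2]; b=-q[:,1]/-q[:,2]; f=1+c["k1"]*(a*a+b*b)
    return np.c_[c["fx"]*a*f+c["cx"],c["fy"]*b*f+c["cy"]]
E
python3 - <<'E'
from h import *
for n,pts in(("top",[(114,219),(290,201),(268,205),(234,163),(327,147),(285,170),(241,250),(343,236),(321,110),(223,123),(60,120),(130,150),(372,201),(365,143)]),("side",[(234,140),(244,212),(274,175),(291,237),(285,215),(420,300)])):
    c=load(n+"0.npz"); w=cloud(c)
    for p in pts: print(n,p,np.round(w[p[1],p[0]],4))
    img=c["img"]
    x0,y0,x1,y1=(80,90,400,260) if n=="top" else (180,110,340,330)
    s=2.5
    cv2.imwrite(f"pics/{n}0z.png",cv2.resize(img[y0:y1,x0:x1],None,fx=s,fy=s,interpolation=cv2.INTER_CUBIC))
E
```

```text
top (114, 219) [0.4633 0.3284 0.0455]
top (290, 201) [ 0.4926 -0.0785  0.1578]
top (268, 205) [ 0.4853 -0.032   0.157 ]
top (234, 163) [0.577  0.0375 0.1453]
top (327, 147) [ 0.6083 -0.1644  0.1475]
top (285, 170) [ 0.5656 -0.077   0.0994]
top (241, 250) [0.3883 0.0265 0.0992]
top (343, 236) [ 0.4076 -0.2312  0.002 ]
top (321, 110) [ 0.7035 -0.1648  0.1024]
top (223, 123) [0.6761 0.0614 0.1003]
top (60, 120) [7.218e-01 4.901e-01 2.000e-04]
top (130, 150) [0.6366 0.3017 0.0033]
top (372, 201) [ 0.4941 -0.3094  0.0051]
top (365, 143) [ 0.6442 -0.2987  0.0036]
side (234, 140) [0.4646 0.3291 0.0309]
side (244, 212) [ 0.4935 -0.1112  0.1558]
side (274, 175) [0.5771 0.0342 0.1456]
side (291, 237) [ 0.608  -0.1758  0.1332]
side (285, 215) [ 0.602  -0.0749  0.1027]
side (420, 300) [ 0.9435 -0.2843 -0.0014]
```

View pics/top0z.png

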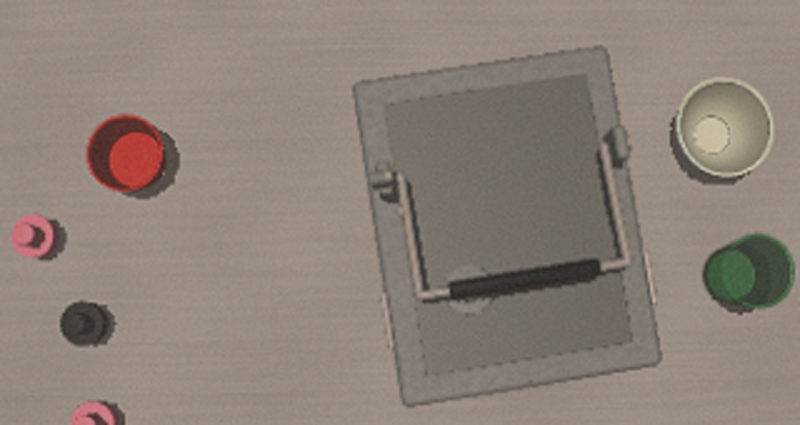

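View pics/side0z.png

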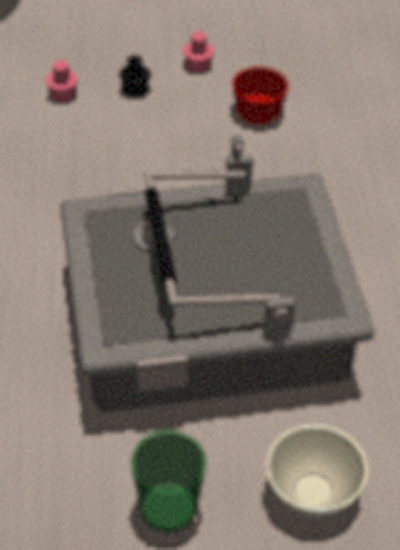

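```bash
python3 - <<'E'
from h import *
for n in("top","side"):
    c=load(n+"0.npz"); w=cloud(c)
    X,Y,Z=w[...,0],w[...,1],w[...,2]
    m=((Z>.09)&(Z<.112)&(X>.35)&(X<.75)&(abs(Y+.07)<.2)).astype(np.uint8)
    m=cv2.morphologyEx(m,cv2.MORPH_OPEN,np.ones((3,3)))
    print(n,"lid z",np.median(Z[m>0]))
    print(cv2.minAreaRect(np.c_[X[m>0],Y[m>0]].astype(np.float32)*1000))
    img=c["img"].max(-1)
    b=(Z>.135)&(img<60)&(X>.35)&(X<.75)&(abs(Y+.07)<.2)
    P=w[b];print("bar n",len(P),P.mean(0),P.max(0),P.min(0),np.median(P,0)); 
    d=np.linalg.svd(P-P.mean(0),full_matrices=False)[2][0];print("bar dir",d, np.degrees(np.arctan2(-d[0],d[1])), np.ptp((P-P.mean(0))@d))
    # cap
    k=(Z>.006)&(np.hypot(X-.463,Y-.328)<.04)&(img<80)
    P=w[k];print("cap",len(P),P.min(0),P.max(0))
    for lo,hi in((.024,.03),(.04,.055)):
        q=P[(P[:,2]>lo)&(P[:,2]<hi)]
        if len(q)>3:print(lo,len(q),q.mean(0),cv2.minEnclosingCircle(q[:,:2].astype(np.float32)*1000))
    b=(Z>.125)&(img>=60)&(X>.35)&(X<.75)&(abs(Y+.07)<.2)
    for s in(1,-1):
        P=w[b&((Y-(-.065))*s>.04)&(X>.55)]; print("ear",s,len(P),P.mean(0))
    im=cv2.resize(c["img"],None,fx=1,fy=1)
E
```

```text
top lid z 0.10061791730073938
((546.4293212890625, -71.19052124023438), (299.94403076171875, 247.32472229003906), 7.883772373199463)
bar n 364 [ 0.49265964 -0.08033259  0.15658801] [ 0.50658258 -0.01499382  0.16112478] [ 0.47747394 -0.14114108  0.14973793] [ 0.49274502 -0.08109903  0.15684602]
bar dir [-0.14133356  0.98994388 -0.00599567] 8.125167714159467 0.12680251797055483
cap 244 [0.44391992 0.31760506 0.00610326] [0.4831328  0.36032629 0.05193695]
0.024 123 [0.46413315 0.33513799 0.02610093] ((463.9964904785156, 338.9167785644531), 21.56786346435547)
0.04 71 [0.46318411 0.33802149 0.04892176] ((463.2461853027344, 338.9403076171875), 10.566886901855469)
ear 1 176 [0.57421236 0.03265526 0.15113094]
ear -1 218 [ 0.59498971 -0.16083605  0.14347829]
side lid z 0.0997795658177364
((546.5372314453125, -69.32148742675781), (300.7081298828125, 253.66357421875), 7.733354568481445)
bar n 201 [ 0.49756774 -0.07946835  0.15533248] [0.59795957 0.04578934 0.16271077] [ 0.47866966 -0.1738323   0.13810544] [ 0.49337463 -0.08234057  0.15594736]
bar dir [-0.14567874 -0.988739    0.03424742] 171.61846245975246 0.21395240491614195
cap 124 [0.44432607 0.31827714 0.00631934] [0.48117163 0.35811276 0.05375301]
0.024 31 [0.46350306 0.3318904  0.0264859 ] ((462.2648620605469, 336.72613525390625), 20.15196990966797)
0.04 24 [0.4627536  0.3341975  0.04772981] ((462.14776611328125, 332.755126953125), 10.328401565551758)
ear 1 135 [0.57724439 0.03476987 0.14801437]
ear -1 169 [ 0.59587637 -0.16505531  0.1420771 ]
```

Carrier centre is about (0.546, -0.0705), yaw about 8°. That puts the bar at (0.4927, -0.078, 0.151), which matches the measurement (q≈0.15). The cap is at (0.463, 0.338). I'll turn the tool first so the jaws cross the bar (yaw -82).

Call:
apply_moves([
  [[0,0,0],[0,0,1],87],
  [[0,0,0],[0,0,1],87],
  [[0,0,0],[0,0,1],87],
  [[0,0,0],[0,0,1],87],
  [[0,0,0],[0,0,1],87],
], squeeze=15)

```text
time_s: 0.6
tcp_pos: [0.2633, 0.6196, 0.2398]
eef_rot: [179.7, -0.3, -64.4]
contact_force: [-0.3, -0.7, -0.1]
gripper_width: 0.0868
```

```bash
cat > go.py <<'E'
import sys,numpy as np
from plant import r
from scipy.spatial.transform import Rotation as R
s=r.get_state()
Rm=R.from_euler('xyz',s["eef_rot"],degrees=True)
t=np.array([float(a) for a in sys.argv[1:4]]); yaw=float(sys.argv[4])
T=R.from_euler('xyz',[180,0,yaw],degrees=True)
f=lambda v:np.round(v,3).tolist()
print("t",round(s["time_s"],2),"pos",f(s["tcp_pos"]),"rot",f(s["eef_rot"]),"F",f(s["contact_force"]),"w",round(s["gripper_width"],4),"j",np.round(s["joints"],0))
print("shift units, now axes",f(Rm.inv().apply(t-s["tcp_pos"])/.04)," target axes",f(T.inv().apply(t-s["tcp_pos"])/.04)," turn",f(np.degrees((Rm.inv()*T).as_rotvec())/8))
E
python3 go.py .4927 -.078 .24 -82
```

```text
t 0.6 pos [0.263, 0.62, 0.24] rot [179.74, -0.276, -64.421] F [-0.284, -0.74, -0.071] w 0.0868 j [ 83.  21.   0.  -0. -70. -58.]
shift units, now axes [18.206, 2.358, 0.093]  target axes [18.069, -3.251, -0.005]  turn [0.027, -0.039, 2.197]
```

Call:
apply_moves([
  [[0,0,0],[0,0,1],87],
  [[0,0,0],[0,0,1],87],
  [[0.9,-0.16,-0.1],[0,0,0.1],87],
  [[0.9,-0.16,-0.1],[0,0,0],87],
  [[0.9,-0.16,0],[0,0,0],87],
])

```text
time_s: 1.1
tcp_pos: [0.2965, 0.5147, 0.2438]
eef_rot: [179.7, -0.7, -82.1]
contact_force: [0.4, -0.1, 0.2]
gripper_width: 0.0867
```

Call:
apply_moves([
  [[0.95,-0.17,-0.05],[0,0,0],87],
  [[0.95,-0.17,-0.05],[0,0,0],87],
  [[0.95,-0.17,-0.05],[0,0,0],87],
  [[0.95,-0.17,-0.05],[0,0,0],87],
  [[0.95,-0.17,0],[0,0,0],87],
])

```text
time_s: 1.6
tcp_pos: [0.3569, 0.3229, 0.2526]
eef_rot: [179.6, -0.9, -82.0]
contact_force: [1.3, 0.6, 0.2]
gripper_width: 0.0869
```

```bash
python3 go.py .4927 -.078 .24 -82
```

```text
t 1.6 pos [0.357, 0.323, 0.253] rot [179.567, -0.896, -82.021] F [1.334, 0.566, 0.216] w 0.0869 j [ 66.   2. -22.   0. -67. -58.]
shift units, now axes [10.39, -1.975, 0.462]  target axes [10.397, -1.968, 0.315]  turn [0.054, -0.112, -0.003]
```

Call:
apply_moves([
  [[0.95,-0.18,0],[0,-0.1,0],87],
  [[0.95,-0.18,0],[0,0,0],87],
  [[0.95,-0.18,0],[0,0,0],87],
  [[0.95,-0.18,0],[0,0,0],87],
  [[0.95,-0.18,0],[0,0,0],87],
])

```text
time_s: 2.1
tcp_pos: [0.4189, 0.1313, 0.2529]
eef_rot: [179.6, -0.0, -81.9]
contact_force: [1.6, 0.5, 0.0]
gripper_width: 0.0869
```

Call:
apply_moves([
  [[0.95,-0.18,0],[0,0,0],87],
  [[0.95,-0.18,0],[0,0,0],87],
  [[0.95,-0.18,0],[0,0,0],87],
  [[0.95,-0.18,0],[0,0,0],87],
  [[0.95,-0.18,0],[0,0,0],87],
])

```text
time_s: 2.6
tcp_pos: [0.4813, -0.06, 0.2527]
eef_rot: [179.6, 0.0, -81.9]
contact_force: [0.5, 0.2, -0.5]
gripper_width: 0.087
```

```bash
python3 go.py .4927 -.078 .15 -82
```

```text
t 2.6 pos [0.481, -0.06, 0.253] rot [179.607, 0.039, -81.862] F [0.453, 0.199, -0.529] w 0.087 j [ 16.   2. -21.  -0. -67.  -8.]
shift units, now axes [0.487, -0.236, 2.565]  target axes [0.485, -0.22, 2.567]  turn [0.049, 0.005, 0.017]
```

Call:
apply_moves([
  [[0.25,-0.1,0],[0.05,0,0],87],
  [[0.1,-0.03,0.7],[0,0,0],87],
  [[0,0,0.7],[0,0,0],87],
  [[0,0,0.7],[0,0,0],87],
  [[0,0,0],[0,0,0],87],
])

```text
time_s: 3.1
tcp_pos: [0.489, -0.0783, 0.1657]
eef_rot: [-180.0, 0.0, -82.3]
contact_force: [-0.7, 0.4, -0.0]
gripper_width: 0.0867
```

```bash
python3 go.py .4927 -.078 .149 -82; python3 - <<'E'
from plant import r
import cv2
a=r.capture("side");b=r.capture("top")
cv2.imwrite("pics/s1.png",cv2.resize(a["img"][110:330,140:370],None,fx=2.6,fy=2.6,interpolation=2))
E
```

```text
t 3.1 pos [0.489, -0.078, 0.166] rot [-179.971, 0.035, -82.334] F [-0.717, 0.45, -0.04] w 0.0867 j [ 14.   8. -28.  -0. -55.  -6.]
shift units, now axes [0.004, -0.093, 0.417]  target axes [0.004, -0.093, 0.417]  turn [-0.004, 0.004, -0.042]
```

View pics/s1.png

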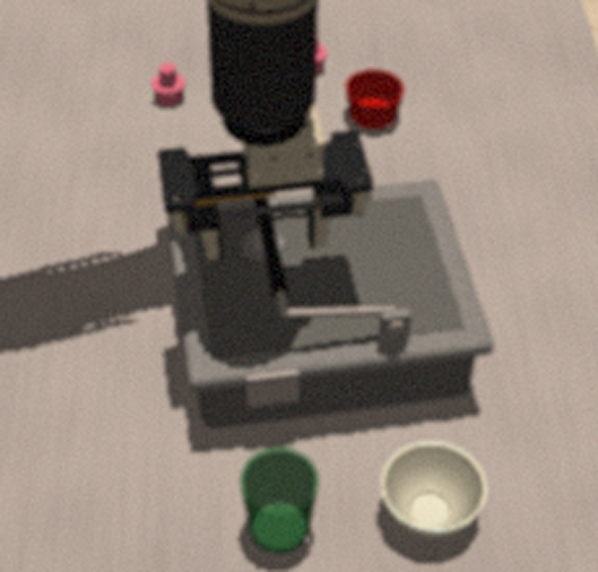

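The fingers straddle the bar, which sits between finger columns about 210 and 318 in the crop. I'll lower and close.

Call:
apply_moves([
  [[0,-0.09,0.4],[0,0,0],60],
  [[0,0,0],[0,0,0],30],
  [[0,0,0],[0,0,0],10],
  [[0,0,0],[0,0,0],10],
  [[0,0,0],[0,0,0],10],
], squeeze=12)

```text
time_s: 3.7
tcp_pos: [0.4994, -0.0763, 0.161]
eef_rot: [-179.0, -0.1, -82.1]
contact_force: [0.2, 0.4, -0.2]
gripper_width: 0.052
```

Call:
apply_moves([
  [[0,0,0],[0,0,0],10],
  [[0,0,0],[0,0,0],10],
  [[0,0,0],[0,0,0],10],
])

```text
time_s: 4.0
tcp_pos: [0.4999, -0.0762, 0.1625]
eef_rot: [-178.9, -0.1, -82.1]
contact_force: [-0.1, -0.2, -0.5]
gripper_width: 0.0284
```

Call:
apply_moves([
  [[0,0.15,0.2],[-0.1,0,0],30],
  [[0,0,0.15],[0,0,0],30],
])

```text
time_s: 4.2
tcp_pos: [0.494, -0.077, 0.1482]
eef_rot: [-179.7, -0.0, -82.1]
contact_force: [0.2, 0.4, 0.0]
gripper_width: 0.0301
```

```bash
python3 go.py .4927 -.078 .149 -82
```

```text
t 4.2 pos [0.494, -0.077, 0.148] rot [-179.685, -0.049, -82.072] F [0.214, 0.424, 0.022] w 0.0301 j [ 14.   9. -29.   0. -52.  -6.]
shift units, now axes [0.02, 0.034, -0.02]  target axes [0.02, 0.035, -0.02]  turn [-0.039, -0.006, -0.009]
```

Call:
apply_moves([
  [[0,0.02,0],[0,0,0],10],
  [[0,0,0],[0,0,0],10],
  [[0,0,0],[0,0,0],10],
  [[0,0,0],[0,0,0],10],
])

```text
time_s: 4.6
tcp_pos: [0.4943, -0.077, 0.147]
eef_rot: [-179.6, -0.1, -82.1]
contact_force: [-2.6, -0.9, 1.3]
gripper_width: 0.0157
```

```bash
python3 go.py .4927 -.078 .149 -82
```

```text
t 4.6 pos [0.494, -0.077, 0.147] rot [-179.646, -0.075, -82.05] F [-2.555, -0.866, 1.268] w 0.0157 j [ 14.   9. -29.   0. -52.  -6.]
shift units, now axes [0.019, 0.042, -0.051]  target axes [0.018, 0.042, -0.05]  turn [-0.044, -0.009, -0.006]
```

Call:
apply_moves([
  [[0,-0.08,-0.39],[0,0,0],10],
  [[0,-0.14,-0.37],[0,0,0],10],
  [[0,-0.2,-0.35],[0,0,0],10],
])

```text
time_s: 4.9
tcp_pos: [0.5099, -0.0748, 0.1903]
eef_rot: [-179.8, -0.1, -82.1]
contact_force: [2.4, -1.1, -4.9]
gripper_width: 0.0159
```

```bash
cat > q.py <<'E'
from plant import r
import numpy as np
s=r.get_state(); p=s["tcp_pos"]
d=p-np.array([.5955,-.0635,.136]); a=np.radians(8); x=d[0]*np.cos(a)+d[1]*np.sin(a);y=-d[0]*np.sin(a)+d[1]*np.cos(a); z=d[2]+.002
print("q",np.arctan2(z,-x),"rad",np.hypot(x,z),"y",y,"x,z",x,z,"F",s["contact_force"],"w",s["gripper_width"],"j",np.round(s["joints"]))
E
python3 q.py
```

```text
q 0.578212478929612 rad 0.10308743446823151 y 0.0006913315700293864 x,z -0.08632963569163489 0.05634015572033438 F [ 2.35461688 -1.14333567 -4.94866128] w 0.015939352112597567 j [ 14.   8. -24.   0. -58.  -6.]
```

Call:
apply_moves([
  [[0,-0.24,-0.32],[0,0,0],10],
  [[0,-0.29,-0.28],[0,0,0],10],
  [[0,-0.33,-0.23],[0,0,0],10],
])

```text
time_s: 5.2
tcp_pos: [0.5401, -0.0709, 0.2239]
eef_rot: [179.6, -0.0, -82.1]
contact_force: [-6.5, 0.6, 4.2]
gripper_width: 0.0155
```

```bash
python3 q.py
```

```text
q 1.0148094397004845 rad 0.10590019580383109 y 0.00041489303649211266 x,z -0.05589219588079207 0.08994950756348216 F [-6.51736931  0.63744988  4.18001684] w 0.01550068661298147 j [ 13.   9. -17.   0. -64.  -5.]
```

Call:
apply_moves([
  [[0,-0.36,-0.17],[0,0,0],10],
  [[0,-0.38,-0.12],[0,0,0],10],
  [[0,-0.39,-0.06],[0,0,0],10],
], squeeze=18)

```text
time_s: 5.5
tcp_pos: [0.5805, -0.0658, 0.2392]
eef_rot: [179.0, -0.1, -82.2]
contact_force: [-8.3, 0.0, 6.2]
gripper_width: 0.0151
```

```bash
python3 q.py
```

```text
q 1.4270986333076179 rad 0.10632155632316374 y -0.0002181323129939218 x,z -0.015225636806107052 0.10522572557520427 F [-8.34250591  0.02624318  6.24901683] w 0.015128073166490716 j [ 13.  13. -11.  -0. -67.  -5.]
```

Call:
apply_moves([
  [[0,-0.4,0],[0.1,0,0],10],
  [[0,-0.4,0.05],[0,0,0],10],
  [[0,-0.35,0.06],[0,0,0],10],
])

```text
time_s: 5.8
tcp_pos: [0.6186, -0.0614, 0.2357]
eef_rot: [178.8, -0.1, -82.2]
contact_force: [-36.7, -1.3, 26.5]
gripper_width: 0.0248
```

```bash
python3 q.py
```

```text
q 1.794991684387493 rad 0.1042934746270309 y -0.0011527867122476032 x,z 0.023186726493974838 0.10168335441099857 F [-36.66987539  -1.25141767  26.45324044] w 0.024836064011987055 j [ 12.  17.  -6.   0. -69.  -5.]
```

Call:
apply_moves([
  [[0,0.1,0],[0,0,0],60],
  [[0,0,0],[0,0,0],60],
  [[0,0,0],[0,0,0],60],
  [[0,0,-0.6],[0,0,0],60],
  [[0,0,-0.8],[0,0,0],60],
])

```text
time_s: 6.3
tcp_pos: [0.6131, -0.0619, 0.287]
eef_rot: [178.1, -0.1, -82.3]
contact_force: [1.7, -0.6, 0.4]
gripper_width: 0.0577
```

```bash
python3 q.py;  python3 - <<'E'
from plant import r
import cv2
a=r.capture("side")
cv2.imwrite("pics/s2.png",cv2.resize(a["img"][110:330,140:370],None,fx=2.6,fy=2.6,interpolation=2))
E
```

```text
q 1.6855374710019302 rad 0.15401020615593244 y -0.0008473288874190617 x,z 0.01763255743594377 0.15299750494194653 F [ 1.72598366 -0.60349009  0.38323328] w 0.05768446323774551 j [ 12.  15.  -2.  -0. -75.  -5.]
```

View pics/s2.png

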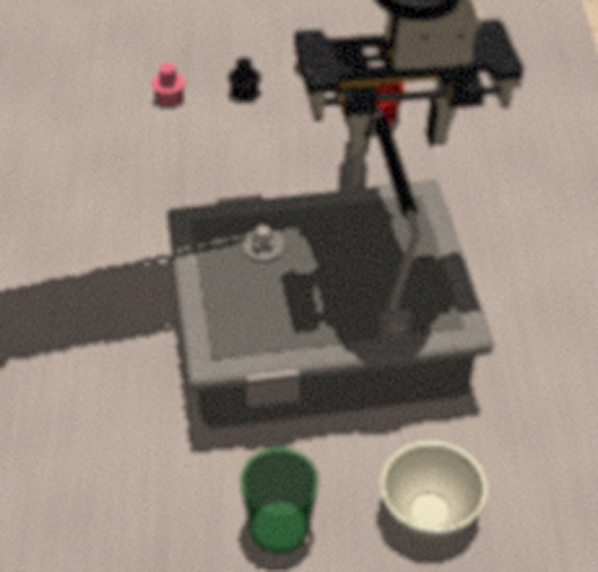

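The handle is up and the vent stud is visible at about (262,238) in the crop. Next I'll clear the area and check the handle and stud from depth.

Call:
apply_moves([
  [[-0.4,0.3,-0.4],[0.2,0,-0.5],60],
  [[-0.8,0.3,0],[0,0,-1],60],
  [[-0.8,0,0],[0,0,-1],60],
  [[-0.8,-0.1,0],[0,0,-1],60],
  [[-0.8,-0.2,0],[0,0,-1],60],
])

```text
time_s: 6.85
tcp_pos: [0.5503, 0.0734, 0.3124]
eef_rot: [-179.4, -0.5, -45.3]
contact_force: [0.8, 0.3, -0.1]
gripper_width: 0.0601
```

```bash
python3 go.py .463 .338 .12 8
```

```text
t 6.85 pos [0.55, 0.073, 0.312] rot [-179.406, -0.492, -45.333] F [0.787, 0.303, -0.104] w 0.0601 j [ 28.   7.  -9.   0. -74.  17.]
shift units, now axes [-6.281, -3.049, 4.787]  target axes [-1.241, -6.855, 4.809]  turn [-0.04, -0.092, -6.666]
```

Call:
apply_moves([
  [[-0.65,-0.32,0.3],[0,0,-1],60],
  [[-0.6,-0.42,0.4],[0,0,-1],60],
  [[-0.52,-0.5,0.4],[0,0,-1],60],
  [[-0.45,-0.56,0.4],[0,0,-1],60],
  [[-0.37,-0.6,0.4],[0,0,-1],60],
])

```text
time_s: 7.35
tcp_pos: [0.5061, 0.2183, 0.2384]
eef_rot: [-179.4, -1.5, -3.5]
contact_force: [0.2, -0.3, -0.3]
gripper_width: 0.0602
```

```bash
python3 go.py .463 .338 .12 8
```

```text
t 7.35 pos [0.506, 0.218, 0.238] rot [-179.375, -1.451, -3.531] F [0.175, -0.338, -0.284] w 0.0602 j [ 44.   8. -17.   1. -63.  42.]
shift units, now axes [-1.335, -2.888, 2.958]  target axes [-0.652, -3.113, 2.959]  turn [-0.06, -0.189, -1.44]
```

```bash
python3 - <<'E'
from h import *
from plant import r
for n in("top","side"):
    c=r.capture(n); np.savez(n+"1.npz",**c); w=cloud(c); X,Y,Z=w[...,0],w[...,1],w[...,2]
    im=c["img"]
    pv=proj(c,[[.4852,-.0336,.104],[.4852,-.0336,.125]]);print(n,"vent pred px",pv)
    x,y=pv[0].astype(int)
    cv2.imwrite(f"pics/{n}v.png",cv2.resize(im[y-35:y+35,x-45:x+45],None,fx=8,fy=8,interpolation=2))
    g=im.max(-1)
    b=(Z>.19)&(Z<.27)&(g<80)&(np.hypot(X-.611,Y+.06)<.12)&(Y<.02)
    P=w[b]; print(len(P),P.mean(0),P.min(0),P.max(0)) if len(P) else 0
    k=(Z>.112)&(Z<.135)&(np.hypot(X-.4852,Y+.0336)<.03); P=w[k]; print("stud",len(P),P.mean(0) if len(P) else 0, P.max(0))
E
python3 -c "
import cv2,numpy as np
a=cv2.imread('pics/topv.png');b=cv2.imread('pics/sidev.png');cv2.imwrite('pics/v1.png',cv2.resize(np.vstack([a,b]),None,fx=.53,fy=.53))"
```

```text
top vent pred px [[266.98431926 205.86440801]
 [267.65549556 205.55407117]]
505 [ 0.6100152  -0.06126823  0.24633953] [ 0.5957552  -0.12483086  0.24035617] [0.62647657 0.0015342  0.25078192]
stud 90 [ 0.48630854 -0.03371199  0.12075325] [ 0.49770984 -0.0237843   0.12751671]
side vent pred px [[240.67947079 203.8448228 ]
 [240.60734904 198.40496537]]
248 [ 0.61150418 -0.0776626   0.24143464] [ 0.59648924 -0.15576857  0.19156571] [0.62712286 0.00598255 0.2507985 ]
stud 52 [ 0.48560859 -0.03695526  0.11948839] [ 0.49673162 -0.02434267  0.12655861]
```

View pics/v1.png

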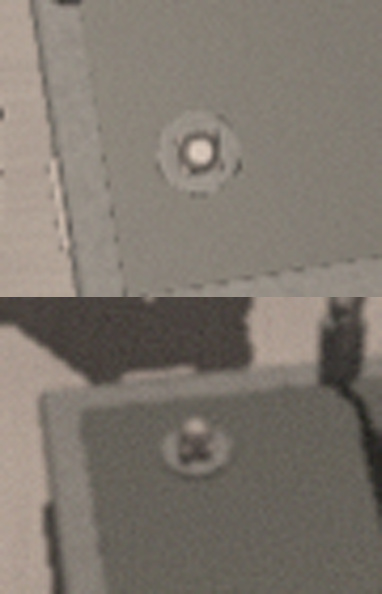

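The bar is at x=0.610, which gives q≈1.71, so it has clicked in. The stud is at (0.486, -0.034): the top crop (201,152) and the depth clouds agree with the prediction to about 1 to 2 mm. Now the cap.

Call:
apply_moves([
  [[-0.25,-0.6,0.4],[0,0,-0.7],60],
  [[-0.2,-0.6,0.5],[0,0,-0.7],60],
  [[-0.2,-0.7,0.5],[0,-0.1,0],60],
  [[-0.1,-0.6,0.5],[0,-0.1,0],60],
  [[0,-0.3,0.3],[0,0,0],60],
])

```text
time_s: 7.95
tcp_pos: [0.4702, 0.3346, 0.1501]
eef_rot: [-179.4, -0.2, 7.9]
contact_force: [0.3, 0.7, -0.3]
gripper_width: 0.0597
```

```bash
python3 go.py .4634 .338 .045 8
```

```text
t 7.95 pos [0.47, 0.335, 0.15] rot [-179.399, -0.246, 7.888] F [0.331, 0.661, -0.31] w 0.0597 j [ 55.  16. -19.  -0. -54.  43.]
shift units, now axes [-0.168, -0.081, 2.628]  target axes [-0.156, -0.109, 2.628]  turn [-0.075, -0.031, -0.014]
```

Call:
apply_moves([
  [[-0.15,-0.1,0.5],[-0.07,0,0],60],
  [[0,0,0.6],[0,0,0],60],
  [[0,0,0],[0,0,0],60],
])

```text
time_s: 8.25
tcp_pos: [0.4648, 0.3397, 0.1044]
eef_rot: [-179.9, -0.4, 7.8]
contact_force: [-0.2, -0.2, 0.3]
gripper_width: 0.0595
```

```bash
python3 go.py .4634 .338 .045 8; python3 - <<'E'
from plant import r
import cv2
a=r.capture("side")
cv2.imwrite("pics/s3.png",cv2.resize(a["img"][60:190,150:330],None,fx=4,fy=4,interpolation=2))
E
```

```text
t 8.25 pos [0.465, 0.34, 0.104] rot [-179.935, -0.359, 7.82] F [-0.19, -0.184, 0.276] w 0.0595 j [ 56.  18. -23.   0. -49.  42.]
shift units, now axes [-0.048, 0.038, 1.484]  target axes [-0.039, 0.037, 1.484]  turn [-0.008, -0.045, -0.022]
```

View pics/s3.png

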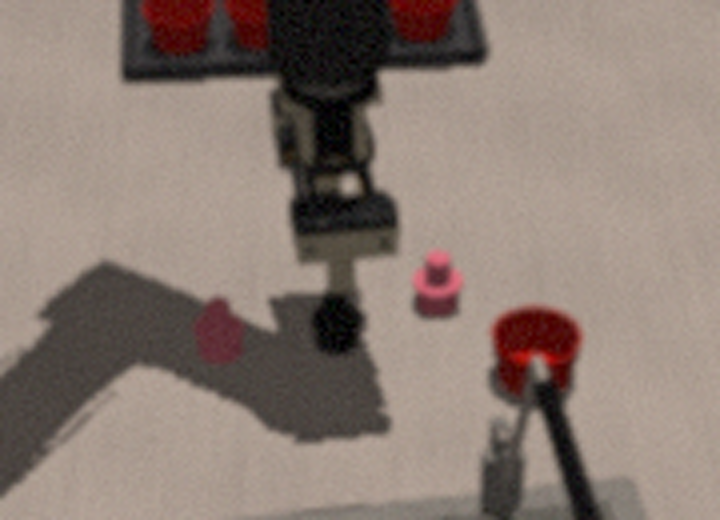

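Call:
apply_moves([
  [[-0.05,0.03,0.5],[0,0,0],60],
  [[0,0,0.5],[0,0,0],60],
  [[0,0,0.3],[0,-0.05,0],60],
  [[0,0,0.1],[0,0,0],60],
])

```text
time_s: 8.7
tcp_pos: [0.4691, 0.3418, 0.056]
eef_rot: [-179.4, -0.6, 7.8]
contact_force: [-0.2, 0.7, 0.3]
gripper_width: 0.06
```

```bash
python3 go.py .4634 .338 .045 8
```

```text
t 8.7 pos [0.469, 0.342, 0.056] rot [-179.44, -0.592, 7.752] F [-0.201, 0.746, 0.292] w 0.06 j [ 55.  22. -25.   0. -42.  42.]
shift units, now axes [-0.156, 0.077, 0.273]  target axes [-0.153, 0.073, 0.276]  turn [-0.07, -0.074, -0.031]
```

Call:
apply_moves([
  [[-0.16,0.07,0.2],[-0.07,-0.07,0],60],
  [[0,0,0.1],[0,0,0],60],
])

```text
time_s: 8.9
tcp_pos: [0.464, 0.3385, 0.045]
eef_rot: [-179.9, -0.1, 7.7]
contact_force: [-0.5, -0.1, 0.7]
gripper_width: 0.06
```

```bash
python3 go.py .4634 .338 .045 8
```

```text
t 8.9 pos [0.464, 0.339, 0.045] rot [-179.948, -0.101, 7.709] F [-0.452, -0.081, 0.743] w 0.06 j [ 56.  23. -26.   0. -41.  42.]
shift units, now axes [-0.017, 0.011, 0.001]  target axes [-0.017, 0.011, 0.001]  turn [-0.007, -0.013, -0.036]
```

Close on the knob.

Call:
apply_moves([
  [[0,0,0],[0,0,0],15],
  [[0,0,0],[0,0,0],15],
  [[0,0,0],[0,0,0],15],
  [[0,0,0],[0,0,0],15],
  [[0,0,0],[0,0,0],15],
], squeeze=40)

```text
time_s: 9.4
tcp_pos: [0.4645, 0.3393, 0.0464]
eef_rot: [-179.9, -0.2, 7.7]
contact_force: [0.5, 0.9, 0.3]
gripper_width: 0.0254
```

```bash
python3 go.py .4634 .338 .045 8
```

```text
t 9.4 pos [0.465, 0.339, 0.046] rot [-179.874, -0.196, 7.742] F [0.547, 0.949, 0.293] w 0.0254 j [ 56.  23. -26.   0. -41.  42.]
shift units, now axes [-0.032, 0.028, 0.036]  target axes [-0.032, 0.028, 0.036]  turn [-0.016, -0.025, -0.032]
```

Call:
apply_moves([
  [[0,0,0.02],[0,0,0],15],
  [[0,0,0],[0,0,0],15],
  [[0,0,0],[0,0,0],15],
  [[0,0,0],[0,0,0],15],
])

```text
time_s: 9.8
tcp_pos: [0.4647, 0.3395, 0.0463]
eef_rot: [-179.8, -0.2, 7.8]
contact_force: [0.3, -0.0, -0.6]
gripper_width: 0.0205
```

```bash
python3 go.py .4634 .338 .045 8
```

```text
t 9.8 pos [0.465, 0.34, 0.046] rot [-179.846, -0.236, 7.759] F [0.313, -0.009, -0.559] w 0.0205 j [ 56.  23. -26.   0. -41.  42.]
shift units, now axes [-0.037, 0.033, 0.033]  target axes [-0.037, 0.033, 0.034]  turn [-0.019, -0.03, -0.03]
```

Gripped: 20.5 mm opening on the 22 mm knob, with some pad compliance, as also seen on the bar. Lifting.

Call:
apply_moves([
  [[0,0,-0.3],[0,0,0],15],
  [[0,0,-0.6],[0,0,0],15],
  [[0,0,-0.7],[0,0,0],15],
  [[0,0,-0.7],[0,0,0],15],
  [[0,0,-0.7],[0,0,0],15],
])

```text
time_s: 10.3
tcp_pos: [0.4625, 0.3367, 0.1685]
eef_rot: [179.8, 0.2, 7.7]
contact_force: [0.5, 0.2, -0.7]
gripper_width: 0.0206
```

Call:
apply_moves([
  [[0,0,-0.7],[0,0,0],15],
  [[0,0.3,-0.3],[0,0,0],15],
  [[0,0.6,-0.1],[0,0,0],15],
  [[0,0.6,0],[0,0,0],15],
  [[0,0.3,0],[0,0,0],15],
])

```text
time_s: 10.8
tcp_pos: [0.4732, 0.2644, 0.2222]
eef_rot: [-179.9, -0.3, 7.9]
contact_force: [0.1, -0.2, -0.3]
gripper_width: 0.0209
```

```bash
python3 go.py .486 -.034 .23 8; python3 - <<'E'
from plant import r
import cv2,numpy as np
for n,b in(("side",(60,200,150,330)),("top",(120,260,80,300))):
    a=r.capture(n)
    np.savez(n+"2.npz",**a)
    cv2.imwrite(f"pics/{n}4.png",cv2.resize(a["img"][b[0]:b[1],b[2]:b[3]],None,fx=3.6,fy=3.6,interpolation=2))
E
```

```text
t 10.8 pos [0.473, 0.264, 0.222] rot [-179.857, -0.279, 7.9] F [0.121, -0.161, -0.263] w 0.0209 j [ 50.   9. -18.   0. -63.  48.]
shift units, now axes [-0.707, 7.433, -0.218]  target axes [-0.721, 7.433, -0.196]  turn [-0.018, -0.035, -0.012]
```

View pics/side4.png

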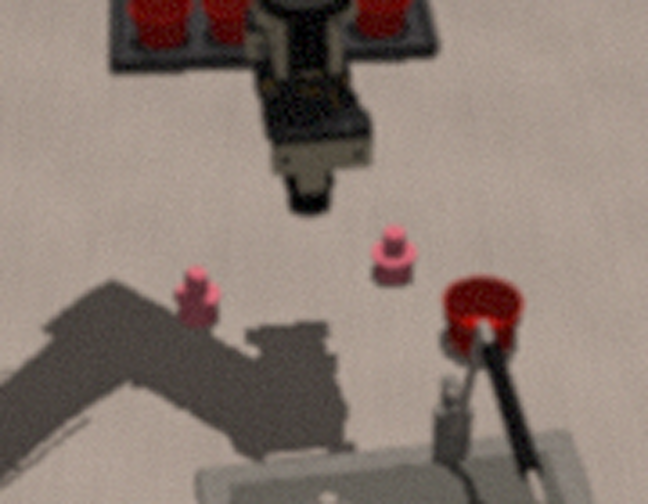

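The cap is held at about (310,200) in the crop and hangs upright. I'll measure its offset from the TCP.

```bash
python3 - <<'E'
from h import *
c=load("side2.npz"); w=cloud(c); X,Y,Z=w[...,0],w[...,1],w[...,2]
p=np.array([.4732,.2644,.2222])
k=(np.hypot(X-p[0],Y-p[1])<.035)&(Z<.21)&(Z>.165)
P=w[k];print(len(P)); 
a=np.radians(7.9)
d=(P-p)[:,:2]@np.array([[np.cos(a),-np.sin(a)],[np.sin(a),np.cos(a)]])
for lo in np.arange(.165,.21,.005):
    m=(P[:,2]>=lo)&(P[:,2]<lo+.005)
    if m.sum()>2: print(round(lo,3),m.sum(),"x",d[m,0].min(),d[m,0].max(),"y",d[m,1].min(),d[m,1].max())
v,u=np.nonzero(k); print(u.min(),u.max(),v.min(),v.max())
g=c["img"].max(-1); x0=np.round(proj(c,p-[0,0,.03]))[0].astype(int); print(x0)
for y in range(x0[1]-8,x0[1]+12): print(y,g[y,x0[0]-12:x0[0]+13])
for dz in(.02,.024,.028,.045): print(dz,[np.round(proj(c,p+[s*.022*np.cos(a),s*.022*np.sin(a),-dz]),1).tolist() for s in(-1,1)])
E
```

```text
112
0.175 13 x -0.018567003577959894 0.0140937939376386 y -0.018463051517903218 -0.003726020192951078
0.18 14 x -0.018655668927522743 0.014109618033371766 y -0.022739081040275572 -0.005272629413992934
0.185 14 x -0.018561544599605233 0.014000069752156057 y -0.021877964722593096 -0.005171799589375016
0.19 17 x -0.01860565640236284 0.01401160537106732 y -0.020600378883121096 -0.005913356971816704
0.195 19 x -0.021412993925195203 0.017383040252713523 y -0.023028444264602384 0.012492313947020463
0.2 28 x -0.0236201278694896 0.019286207619024626 y -0.022849872577506845 0.009115278794073858
0.205 7 x -0.016288482140956358 0.006066062023896558 y -0.026246994090411556 -0.014436611107103264
228 242 107 119
[236 112]
104 [156 116  88  73  58  50  63  83  82  85  84  85  80  85  87  79  86  82
  85  88  84  83  80  79  74]
105 [156 125  92  80  67  60  72  81  87  83  80  82  84  86  89  85  81  83
  77  83  82  87  85  92  90]
106 [159 127  94  80  79  83  83  85  84  82  84  83  79  85  82  84  84  81
  86 105 107 105 110 115 119]
107 [160 136 103  91  85  76  77  81  77  87  86  86  81  86  
[... 1227 characters left out ...]
169 164 173 166 169 168 147 123 102  83  72  65  67  75  90 110 133 150
 169 173 169 170 168 168 169]
120 [168 171 171 169 174 173 169 163 154 135 130 126 125 131 145 154 163 168
 175 172 174 171 167 166 167]
121 [167 173 169 171 169 171 175 176 169 167 163 159 160 163 170 173 171 174
 172 174 168 165 167 169 171]
122 [166 167 170 167 171 172 172 170 174 177 171 176 172 173 170 172 174 175
 175 173 169 170 169 169 167]
123 [169 170 169 165 166 168 170 171 172 173 173 175 175 174 176 177 176 173
 175 168 170 173 166 163 172]
0.02 [[[228.5, 109.7]], [[243.1, 108.5]]]
0.024 [[[228.6, 110.8]], [[243.1, 109.5]]]
0.028 [[[228.6, 111.9]], [[243.1, 110.6]]]
0.045 [[[228.7, 116.5]], [[243.1, 115.2]]]
```

Cap axis sits about -2.2 mm along tool x from the TCP, so the TCP target over the stud is (0.488, -0.034).

Call:
apply_moves([
  [[-0.1,0.7,-0.1],[0,0,0],15],
  [[-0.1,0.8,-0.05],[0,0,0],15],
  [[-0.1,0.8,0],[0,0,0],15],
  [[-0.1,0.8,0],[0,0,0],15],
  [[-0.1,0.8,0],[0,0,0],15],
])

```text
time_s: 11.4
tcp_pos: [0.4747, 0.106, 0.2263]
eef_rot: [-179.9, -0.2, 8.1]
contact_force: [-0.0, 0.2, 0.7]
gripper_width: 0.0207
```

```bash
python3 go.py .488 -.034 .2 8
```

```text
t 11.4 pos [0.475, 0.106, 0.226] rot [-179.923, -0.164, 8.092] F [-0.019, 0.174, 0.729] w 0.0207 j [ 36.   3. -24.   0. -63.  62.]
shift units, now axes [-0.165, 3.513, 0.652]  target axes [-0.157, 3.512, 0.657]  turn [-0.01, -0.02, 0.011]
```

Call:
apply_moves([
  [[-0.05,0.8,0],[0,0,0],15],
  [[-0.05,0.8,0],[0,0,0],15],
  [[-0.05,0.8,0.1],[0,0,0],15],
  [[0,0.6,0.2],[0,0,0],15],
  [[0,0.3,0.1],[0,0,0],15],
])

```text
time_s: 11.9
tcp_pos: [0.487, -0.0311, 0.2095]
eef_rot: [-179.9, -0.1, 8.1]
contact_force: [0.0, -0.3, -0.7]
gripper_width: 0.0208
```

```bash
python3 go.py .488 -.034 .19 8
```

```text
t 11.9 pos [0.487, -0.031, 0.209] rot [-179.915, -0.135, 8.08] F [0.019, -0.325, -0.674] w 0.0208 j [ 19.   4. -25.  -0. -60.  79.]
shift units, now axes [0.013, 0.077, 0.486]  target axes [0.014, 0.076, 0.486]  turn [-0.011, -0.017, 0.01]
```

Call:
apply_moves([
  [[0.01,0.08,0.2],[0,0,0],15],
  [[0,0,0.2],[0,0,0],15],
  [[0,0,0.05],[0,0,0],15],
])

```text
time_s: 12.2
tcp_pos: [0.4879, -0.0344, 0.1894]
eef_rot: [-179.9, -0.0, 7.9]
contact_force: [-0.1, 0.1, -1.2]
gripper_width: 0.0207
```

```bash
python3 go.py .488 -.034 .171 8; python3 - <<'E'
from plant import r
import cv2,numpy as np
from h import *
for n,b in(("side",(150,250,190,320)),("top",(150,260,200,350))):
    a=r.capture(n); np.savez(n+"3.npz",**a)
    cv2.imwrite(f"pics/{n}5.png",cv2.resize(a["img"][b[0]:b[1],b[2]:b[3]],None,fx=5,fy=5,interpolation=2))
E
```

```text
t 12.2 pos [0.488, -0.034, 0.189] rot [-179.913, -0.047, 7.948] F [-0.125, 0.12, -1.247] w 0.0207 j [ 19.   5. -27.  -0. -58.  79.]
shift units, now axes [0.003, -0.01, 0.459]  target axes [0.004, -0.01, 0.459]  turn [-0.011, -0.006, -0.006]
```

View pics/side5.png

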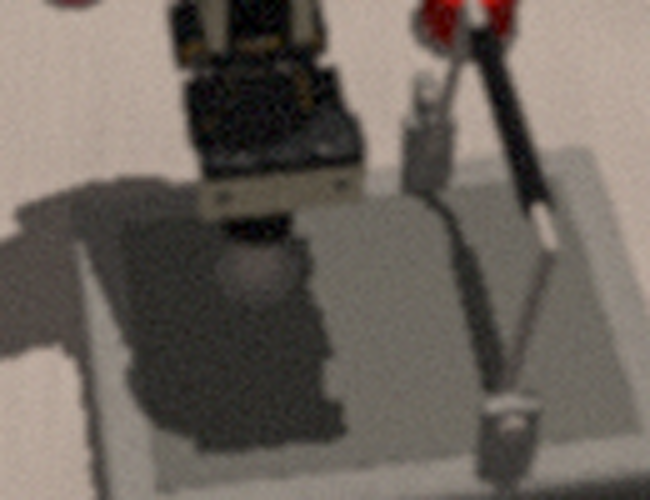

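View pics/top5.png

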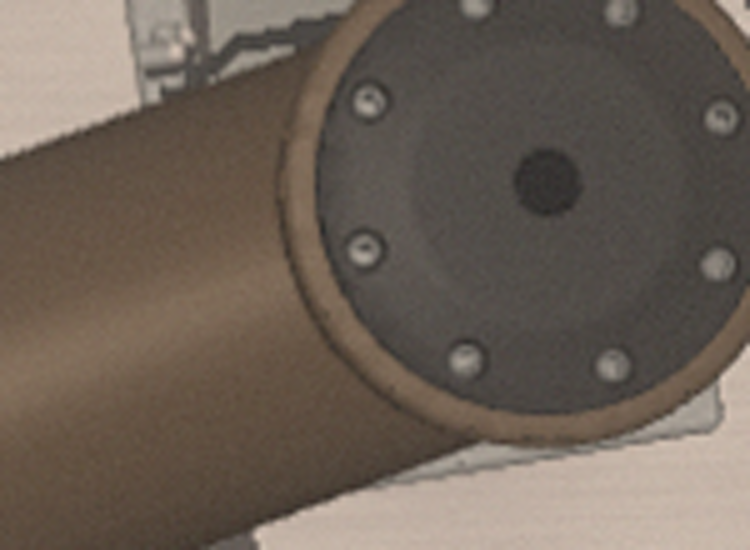

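In the side view the cap (column about 258) is centred over the seat (column about 258). I'll lower it carefully.

Call:
apply_moves([
  [[0,0,0.2],[0,0,0],15],
  [[0,0,0.2],[0,0,0],15],
], squeeze=50)

```text
time_s: 12.5
tcp_pos: [0.4892, -0.0328, 0.1744]
eef_rot: [-179.9, -0.2, 8.1]
contact_force: [0.2, 0.3, -0.4]
gripper_width: 0.0208
```

```bash
python3 go.py .488 -.034 .161 8
```

```text
t 12.5 pos [0.489, -0.033, 0.174] rot [-179.906, -0.246, 8.119] F [0.208, 0.343, -0.389] w 0.0208 j [ 19.   6. -28.  -0. -55.  79.]
shift units, now axes [-0.036, 0.026, 0.336]  target axes [-0.035, 0.026, 0.336]  turn [-0.012, -0.031, 0.015]
```

Call:
apply_moves([
  [[-0.03,0.03,0.12],[0,-0.03,0],15],
  [[0,0,0.12],[0,0,0],15],
])

```text
time_s: 12.7
tcp_pos: [0.4879, -0.0337, 0.1635]
eef_rot: [-179.9, 0.0, 8.2]
contact_force: [-1.0, 1.1, 3.1]
gripper_width: 0.0209
```

```bash
python3 go.py .488 -.034 .161 8
```

```text
t 12.7 pos [0.488, -0.034, 0.163] rot [-179.905, 0.049, 8.175] F [-0.997, 1.092, 3.053] w 0.0209 j [ 19.   7. -29.  -0. -54.  79.]
shift units, now axes [0.002, 0.008, 0.062]  target axes [0.002, 0.008, 0.062]  turn [-0.012, 0.006, 0.022]
```

Call:
apply_moves([
  [[0,0,0.08],[0,0,0],15],
])

```text
time_s: 12.8
tcp_pos: [0.488, -0.0333, 0.1601]
eef_rot: [-179.9, 0.0, 8.2]
contact_force: [-2.2, 3.5, 9.8]
gripper_width: 0.0205
```

Call:
apply_moves([
  [[0,0,0.08],[0,0,0],15],
])

```text
time_s: 12.9
tcp_pos: [0.4885, -0.0329, 0.1574]
eef_rot: [-179.9, -0.0, 8.2]
contact_force: [-4.5, 2.9, 7.1]
gripper_width: 0.0207
```

The side force says to ease toward -x, +y by about 1 mm.

Call:
apply_moves([
  [[-0.04,-0.02,0.08],[0,0,0],15],
])

```text
time_s: 13.0
tcp_pos: [0.4868, -0.0323, 0.154]
eef_rot: [-179.9, -0.0, 8.2]
contact_force: [1.3, -1.4, -1.9]
gripper_width: 0.0203
```

Call:
apply_moves([
  [[-0.02,-0.01,0.08],[0,0,0],15],
])

```text
time_s: 13.1
tcp_pos: [0.4862, -0.032, 0.1507]
eef_rot: [-179.9, -0.1, 8.2]
contact_force: [-0.4, 0.3, -0.2]
gripper_width: 0.0206
```

Call:
apply_moves([
  [[0,0,0.08],[0,0,0],15],
])

```text
time_s: 13.2
tcp_pos: [0.4867, -0.0322, 0.15]
eef_rot: [-179.9, -0.1, 8.3]
contact_force: [-22.6, 7.3, 58.3]
gripper_width: 0.0202
```

Call:
apply_moves([
  [[0,0,0.1],[0,0,0],15],
])

```text
time_s: 13.3
tcp_pos: [0.4871, -0.0322, 0.15]
eef_rot: [-180.0, -0.2, 8.4]
contact_force: [-20.5, 8.3, 53.9]
gripper_width: 0.0208
```

Seated hard at z=0.150. The force is higher than I want, so I'll ease it to about 20 N.

Call:
apply_moves([
  [[-0.02,0,0.03],[0,0,0],15],
])

```text
time_s: 13.4
tcp_pos: [0.4868, -0.0322, 0.1504]
eef_rot: [180.0, -0.4, 8.4]
contact_force: [0.1, -0.5, -0.4]
gripper_width: 0.0208
```

```bash
python3 go.py .486 -.032 .15 8
```

```text
t 13.4 pos [0.487, -0.032, 0.15] rot [179.999, -0.367, 8.41] F [0.09, -0.471, -0.381] w 0.0208 j [ 19.   8. -30.   0. -52.  79.]
shift units, now axes [-0.019, -0.008, 0.011]  target axes [-0.019, -0.008, 0.011]  turn [-0.0, -0.046, 0.051]
```

Call:
apply_moves([
  [[-0.01,0,0.05],[0,-0.03,0.03],15],
])

```text
time_s: 13.5
tcp_pos: [0.487, -0.0322, 0.1501]
eef_rot: [180.0, -0.3, 8.2]
contact_force: [-6.5, 2.6, 20.9]
gripper_width: 0.0205
```

```bash
python3 go.py .486 -.032 .15 8
```

```text
t 13.5 pos [0.487, -0.032, 0.15] rot [179.987, -0.262, 8.205] F [-6.464, 2.642, 20.928] w 0.0205 j [ 19.   8. -30.   0. -52.  79.]
shift units, now axes [-0.025, -0.008, 0.001]  target axes [-0.025, -0.008, 0.001]  turn [0.002, -0.033, 0.026]
```

Call:
apply_moves([
  [[-0.01,0,0.05],[0,-0.02,0],15],
  [[-0.01,0,0.05],[0,0,0],15],
])

```text
time_s: 13.7
tcp_pos: [0.4872, -0.0322, 0.1501]
eef_rot: [179.9, -0.3, 8.3]
contact_force: [-9.9, 3.8, 25.1]
gripper_width: 0.0203
```

Call:
apply_moves([
  [[-0.01,0,0.05],[0,0,0],15],
  [[-0.01,0,0.05],[0,0,0],15],
  [[-0.01,0,0.05],[0,0,0],15],
])

```text
time_s: 14.0
tcp_pos: [0.487, -0.0322, 0.1501]
eef_rot: [179.9, -0.5, 8.4]
contact_force: [-9.2, 4.3, 24.2]
gripper_width: 0.0206
```

```bash
python3 - <<'E'
from plant import r
import cv2,numpy as np
from h import *
a=r.capture("side"); np.savez("side6.npz",**a)
cv2.imwrite("pics/side6.png",cv2.resize(a["img"][150:250,190:320],None,fx=5,fy=5,interpolation=2))
s=r.get_state();print(s["time_s"],s["contact_force"],s["tcp_pos"],s["gripper_width"],s["eef_rot"])
w=cloud(a);X,Y,Z=w[...,0],w[...,1],w[...,2];g=a["img"].max(-1)
k=(Z>.19)&(g<80)&(np.hypot(X-.611,Y+.06)<.12)&(X>.59);print(w[k].mean(0))
k=(Z>.106)&(Z<.135)&(np.hypot(X-.486,Y+.034)<.03);P=w[k];print(len(P),P.min(0),P.max(0))
E
```

```text
14.05 [-9.77364185  2.9679781  23.25805953] [ 0.48705742 -0.03216808  0.15005641] 0.019963980226759537 [179.88375381  -0.53175813   8.40975642]
[ 0.60970354 -0.0647149   0.24144291]
56 [ 0.4673454  -0.05515873  0.1062283 ] [ 0.50210913 -0.04023032  0.12973374]
```

View pics/side6.png

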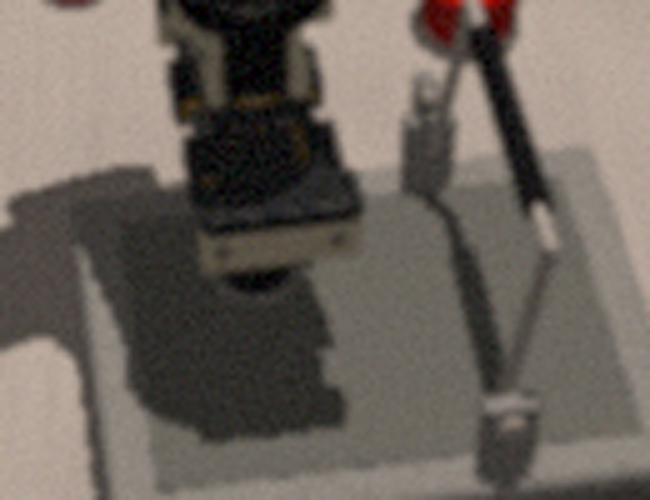

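Everything agrees: the snap was felt at z≈0.157 with about 10 N, falling to about 0. The hard stop came at TCP z=0.150, exactly where the grip height predicts. The push is steady at about 23 N and the handle is still at its stop. Handing in.

```bash
python3 - <<'E'
from plant import r
s=r.get_state();print(s["time_s"],s["contact_force"],s["gripper_width"])
print(r.close_job())
s=r.get_state();print(s["time_s"],s["contact_force"],s["tcp_pos"])
E
```

```text
14.05 [-9.77364185  2.9679781  23.25805953] 0.019963980226759537
the job is handed in; nothing more can be done
None
the job is handed in; nothing more can be done
```

I swung the handle up and over to its stop, snapped the black cap onto the vent stud, and handed the job in at 14.05 s, still holding the cap and pushing it down. The hand-in gave no verdict.

- **Handle:** the depth images put the bar at its end stop, at about 1.71 rad (needs above 1.64), both after release and just before hand-in.
- **Cap seated:** I felt the snap (about 10 N, dropping to about 0). The cap then stopped hard with the gripper's tool point (TCP) at 150.1 mm, where 150.3 mm was expected. I only inferred the sideways fit, because the stud is hidden once the cap is on.
- **Push and grip:** the last reading was about 23 N down, with about 10 N sideways. The grip was set to 50 N, and the gripper was tilted by about 0.5°.
- **Bystanders:** nothing touched the tumbler, mould or bowl during the moves, but I did not measure their positions again at the end.

**Possible fail:** as the cap met its seat, the downward force briefly read 58.3 N, with about 24 N sideways, or about 63 N in all. That is wrist force, not the cap-to-vent force being judged, so I can't rule out a short spike over the 60 N limit. I eased the push to 20–25 N straight after.

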